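Close up a row of rail terminals and shut the keeper behind it

TASK

With closed fingertips, gently push the row of five terminals along the rail in the jig, all together from its open end, until the row is tight against the black end stop. Then push the red-tipped keeper fully shut across the rail behind the last terminal. Do not grip or lift anything, and leave the other things on the bench alone.

Things in the scene. Friction and masses are not known exactly. Their poses are not given: they have to be found in the camera images.
- jig: fixed grey wiring jig: a base plate 150 x 300 x 6 mm carrying a steel top-hat (DIN) rail 35 mm wide and 280 mm long, the tops of the rail flanges 21.5 mm above the bench. Origin on the bench under the middle of the rail; z up, y along the rail towards the end stop, x across the rail (away from the robot at zero yaw). The plate reaches from x = -85 to +65 mm.
- jig_stop (a point): middle of the end stop's face (the black bracket clamped on the rail, 48 mm across, 12 mm thick, 45 mm high above the rail) at the height of the rail tops; it lies at y = +120 mm of the jig, and the first terminal must come up against it
- keeper (a joint): swing keeper, rad: a flat bar 8 mm thick, 14 mm high, mid-height 39 mm above the bench, on an upright pivot at x = -47, y = +33.5 mm of the jig, 83 mm from pivot to tip. 0 = closed, hard against its own stop, straight across the rail (tip to the jig's +x), 2.5 mm behind a row that is home; 1.57 = open, alongside the rail, tip to -y. Stiff: stays where left, about 1 N at the tip moves it
- keeper_tip (a point): tip of the keeper's red end sleeve (30 mm long, 9.5 mm thick, 18 mm high), at half its height
- term_grey_1: grey rail terminal, loose, about 60 g: 16 mm along the rail, 52 mm across, 46 mm high above the rail tops (the upper 18 mm only 28 mm across, central). Hooked under both rail flanges with about 1 mm play, it slides freely along the rail. Origin at its middle, at the height of the rail tops; axes as the jig's. The five stand in a touching row, in any order.
- term_grey_2: grey rail terminal, loose, about 60 g: 16 mm along the rail, 52 mm across, 46 mm high above the rail tops (the upper 18 mm only 28 mm across, central). Hooked under both rail flanges with about 1 mm play, it slides freely along the rail. Origin at its middle, at the height of the rail tops; axes as the jig's. The five stand in a touching row, in any order.
- term_grey_3: grey rail terminal, loose, about 60 g: 16 mm along the rail, 52 mm across, 46 mm high above the rail tops (the upper 18 mm only 28 mm across, central). Hooked under both rail flanges with about 1 mm play, it slides freely along the rail. Origin at its middle, at the height of the rail tops; axes as the jig's. The five stand in a touching row, in any order.
- term_blue: blue rail terminal, loose, about 60 g: 16 mm along the rail, 52 mm across, 46 mm high above the rail tops (the upper 18 mm only 28 mm across, central). Hooked under both rail flanges with about 1 mm play, it slides freely along the rail. Origin at its middle, at the height of the rail tops; axes as the jig's. The five stand in a touching row, in any order.
- term_green: green with yellow marks rail terminal, loose, about 60 g: 16 mm along the rail, 52 mm across, 46 mm high above the rail tops (the upper 18 mm only 28 mm across, central). Hooked under both rail flanges with about 1 mm play, it slides freely along the rail. Origin at its middle, at the height of the rail tops; axes as the jig's. The five stand in a touching row, in any order.
- multimeter: bystander, to be left alone: multimeter lying on its back, 146 x 76 x 47 mm; origin at the centre of its underside
- parts_box: bystander, to be left alone: flat clear parts box, 92 x 128 x 27 mm; origin at the centre of its underside
- side_cutters: bystander, to be left alone: red side cutters, 49 x 139 x 10 mm; origin at the centre of its underside
- screwdriver_flat: bystander, to be left alone: red screwdriver, 25 x 183 x 26 mm; origin at the centre of its underside
- relay: bystander, to be left alone: small clear-cased relay, 27 x 21 x 34 mm; origin at the centre of its underside
- cell_aa: bystander, to be left alone: AA cell, 14 x 50 x 14 mm; origin at the centre of its underside
- tape_black: bystander, to be left alone: roll of black tape, 62 x 59 x 19 mm; origin at the centre of its underside
Mind the look-alikes: they are no part of the job. What is shaped like the term_grey_1 but orange is not meant. Of the things that look like the term_green, the smaller one is meant.

How it is judged:
By the outcome, as a careful person would: the job done as asked, in the order asked, and still so for the second after the job is handed in, with the robot touching nothing.
It also fails if it takes over 45 s, if anything falls off the work surface, if the arm or the gripper's body presses on something with over 40 N, if the wrist force passes 120 N, or if a joint passes its speed limit or range.

ROBOT

A 6-joint arm with a two-finger parallel gripper is mounted at the origin on a cart in front of the work surface, level with it; the furniture and walls round the work are solid. World frame = base frame: x ahead of the robot, y to its left, z up, the work surface at z = 0. Lengths are in mm, angles in rad, forces in N, time in s.
With the tool pointing down it reaches from about 300 to 950 mm from the base axis. Payload 3.1 kg.
Tool frame: the origin (TCP) lies midway between the tips of the shut fingers; the grasp point (between the pads) lies 19 mm behind it; z points along the fingers, y is the line along which they close (so a half turn about z gives the same grasp; the last joint's range is limited). The gripper opens to 85 mm and grips with 20 to 120 N. Pads are 22 mm wide; open, the fingers measure 114 mm over their backs; the gripper's body (76 mm by 85 mm) begins 54 mm behind the grasp point. The pads swing forward as they close: fully open they stand 13 mm farther back than shut.
Start: joints at [-1.35, 0.308, 1.634, -0, 1.2, -0.07], TCP at [179.172, -598.773, 231.272] pointing down, gripper open.
Joint ranges: [-3.06, 3.06], [-0.79, 1.96], [0.05, 2.63], [-1.19, 4.34], [0.05, 2.64], [-2.94, 2.94]. Speed limits (rad/s): [2.79, 2.79, 3.14, 3.14, 3.14, 3.14].

INTERFACE

Orientations are given as a rotation vector (axis times angle).
In Python, from plant import bot, claw, kinematics, sensors, eyes gives the robot as it stands. Calls block until the motion is done:
- bot.movep(position, orientation): joint-space move of the TCP to a pose.
- bot.servo_line(position, velocity=150, rotation=None, threshold=None): straight line of the TCP; rotation=None keeps the orientation; velocity is the mean speed in mm/s. With threshold (N) it stops when the force on the tool has changed by that much, and returns True; else False.
- bot.move_j(angles): joint-space move.
- claw.move_gripper(opening): opening from 0.0 (shut) to 1.0 (fully open); the grip force is fixed at half the most; returns when the fingers have stopped.
- bot.sleep(seconds).
- kinematics.solve_ik(position, orientation): joint angles nearest the present ones, or None.
- sensors.observe(): the state.
- eyes.capture(name): name is "scene" or "top"; returns (picture, depth): 384x512x3 uint8, red, green, blue; 384x512 float32, mm along the optical axis (not along the pixel's ray), 0 where there is no reading.
- eyes.camera_info(name): a dict with "K" (3x3 intrinsics, pixels), "R" (3x3) and "t" (3): a world point X has camera coordinates R X + t. Camera axes: x right, y down, z forward; pixel columns grow to the right and rows downward; lengths in mm; the calibration is good to about 2 mm. A picture is of the moment at which its call begins. camera_info takes no time and is no camera call.
A pose or a line that the arm cannot do raises bot.PlanningError and nothing moves.
- bot.finish_job(): hands the job in; it is judged then, once.
The state is a dict: "time_s": time; "q": joint angles; "qvel": joint speeds; "joint_torque": joint torques, N m; "ee_pos": TCP position; "tcp_rot": TCP orientation; "wrist_force": force on the tool from outside, world axes, zero at the start; "moment": the same for the moment, N m; "width": opening from 0.0 (shut) to 1.0 (fully open); "grasp_force": force on a finger pad.
Only numpy, scipy, OpenCV 4.12 (cv2) and the standard library are available. Lean on these libraries where they do the work, as an engineer would, in place of code of your own. Each camera call takes 0.05 s, during which the arm holds its last target. There are 200 camera calls.

## Working session

There is one attempt and no reset: what is moved stays moved. The work goes in short steps, each a Python script; the robot and the scene stay as the last script left them, time stands still between calls to the robot, and variables do not carry over. Pictures are saved under pics/ and viewed, at most 10 in all, crops included, and the job is handed in when it is done.

```bash
mkdir -p pics; ls; python3 - <<'E'
from plant import bot,claw,kinematics,sensors,eyes
import cv2,numpy as np
for n in("scene","top"):
    p,d=eyes.capture(n); np.savez(f"pics/{n}0.npz",p=p,d=d,**eyes.camera_info(n))
    cv2.imwrite(f"pics/{n}0.png",cv2.resize(p[:,:,::-1],(800,600),interpolation=cv2.INTER_CUBIC))
    i=eyes.camera_info(n);print(n,i["K"].round(1).tolist(),i["R"].round(3).tolist(),i["t"].round(1))
E
```

```text
pics
scene [[448.2, 0.0, 259.2], [0.0, 448.2, 202.1], [0.0, 0.0, 1.0]] [[-0.655, -0.755, 0.018], [-0.355, 0.287, -0.89], [0.667, -0.589, -0.456]] [300.5 255.1 721.5]
top [[427.2, 0.0, 254.7], [0.0, 427.2, 188.0], [0.0, 0.0, 1.0]] [[-0.013, -1.0, -0.004], [-0.982, 0.014, -0.186], [0.186, 0.002, -0.983]] [-42.4 554.8 967.4]
```

View pics/top0.png

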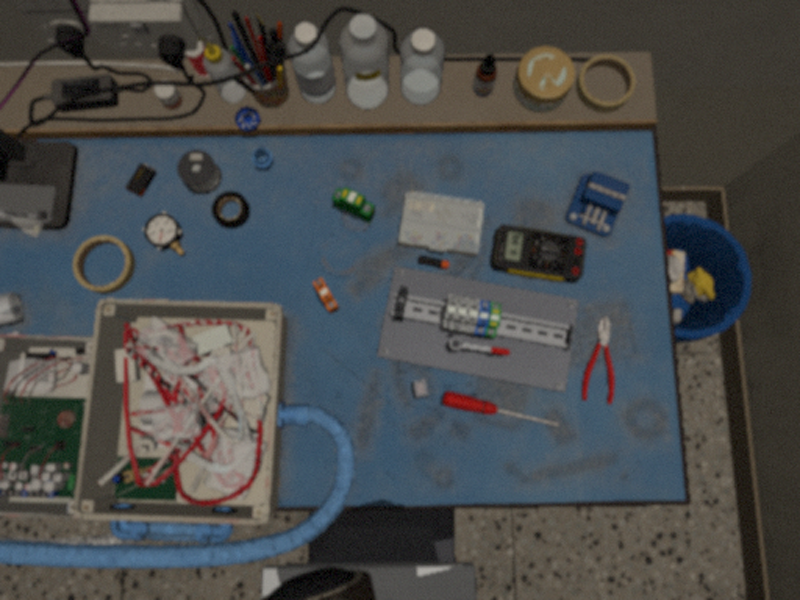

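View pics/scene0.png

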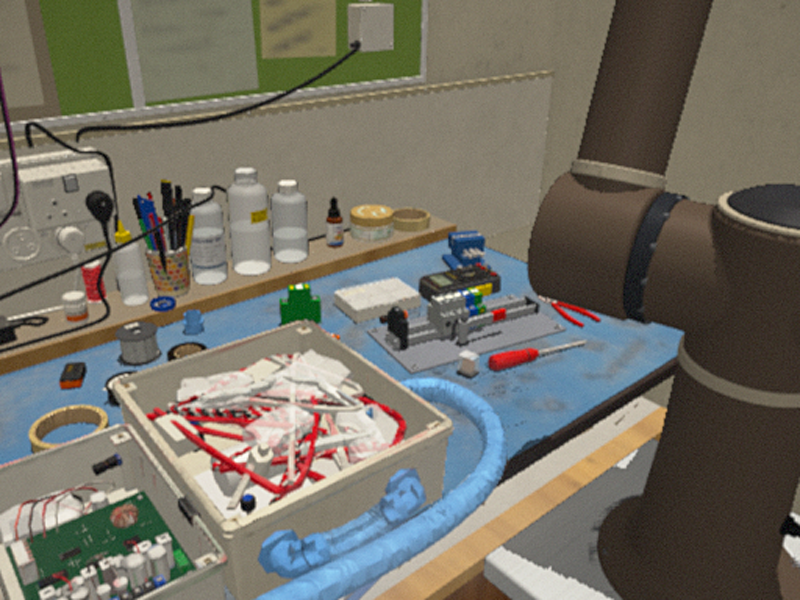

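The top view shows the jig around (480,327), with the black stop at (400,303) and the row at (445–500,315). The keeper is open, its red tip at (500,352). The look-alikes are the big green terminal at (353,204) and the orange one at (325,294), both loose off the jig, so I choose the row on the rail. Next is a close crop to check this.

```bash
python3 - <<'E'
import cv2,numpy as np
z=np.load("pics/top0.npz")
c=z["p"][165:255,235:375,::-1]
cv2.imwrite("pics/crop0.png",cv2.resize(c,None,fx=5.7,fy=5.7,interpolation=cv2.INTER_CUBIC))
d=z["d"];K,R,t=z["K"],z["R"],z["t"]
v,u=np.mgrid[:384,:512]
P=(np.stack([(u-K[0,2])/K[0,0]*d,(v-K[1,2])/K[1,1]*d,d],-1)-t)@R
np.save("pics/P0.npy",P)
# points well above bench in jig region
m=np.zeros_like(d,bool);m[170:250,240:372]=1
for a,b in((14,28),(50,80)):
    s=P[m&(P[...,2]>a)&(P[...,2]<b)];print(a,len(s),s.min(0).round(),s.max(0).round())
for r in range(182,226,4): print(r,[int(x) for x in P[r,248:372:4,2]])
E
```

```text
14 612 [ 416. -335.   14.] [603. -38.  28.]
50 671 [ 466. -205.   50.] [563. -46.  72.]
182 [3, 3, 6, 8, 5, 7, 6, 1053, 5, 8, 5, 7, 7, 2, 4, 1, 6, 4, 3, 2, 1, 1, -2, 3, 2, 2, 1, 1, -3, 4, 0]
186 [2, 7, 54, 52, 5, 4, 5, 6, 6, 4, 6, 9, 3, 11, 4, 5, 3, 7, 8, 9, 3, 6, 7, 4, -1, 0, 4, 3, 0, 1, 5]
190 [4, 18, 66, 23, 21, 3, 6, 4, 9, 4, 48, 43, 7, 3, 5, 7, 3, 5, 6, 6, 4, 3, 9, 11, 2, 8, 4, 4, 2, 5, 4]
194 [4, 8, 68, 8, 6, 8, 17, 20, 15, 24, 70, 64, 67, 48, 48, 49, 48, 49, 5, 7, 7, 6, 3, 6, 4, 6, 9, 4, 3, 8, 8]
198 [6, 7, 63, 8, 7, 8, 10, 9, 9, 4, 69, 68, 69, 64, 66, 67, 69, 69, 5, 6, 8, 5, 5, 6, 4, 6, 4, 6, 5, 1, 6]
202 [7, 5, 52, 18, 15, 3, 6, 7, 8, 38, 69, 68, 67, 68, 68, 66, 66, 67, 20, 20, 25, 5, 6, 5, 2, 6, 7, 3, 5, 4, 6]
206 [0, 5, 8, 3, 8, 4, 7, 22, 24, 48, 48, 49, 61, 67, 66, 68, 65, 67, 8, 6, 8, 5, 11, 21, 20, 17, 5, 2, 8, 5, 6]
210 [5, 4, 5, 5, 7, 3, 3, 7, 3, 43, 47, 49, 51, 51, 48, 51, 50, 60, 8, 7, 9, 9, 4, 8, 6, 4, 6, 15, 18, 19, -2]
214 [7, 6, 6, 9, 6, 8, 6, 4, 5, 7, 40, 8, 5, 24, 39, 45, 51, 47, 20, 22, 23, 5, 6, 10, 4, 9, 12, 5, 3, 24, 0]
218 [5, 6, 6, 5, 4, 0, 6, 6, 5, 6, 46, 53, 5, 5, 5, 1, 5, 5, 9, 6, 1, 4, 6, 18, 21, 17, 7, 9, 3, 21, 0]
222 [6, 6, 5, 8, 4, 6, 5, 7, 5, 4, 43, 50, 47, 43, 45, 47, 45, 5, 3, 6, 5, 3, 4, 5, 9, 6, 5, 8, 22, 18, 2]
```

View pics/crop0.png

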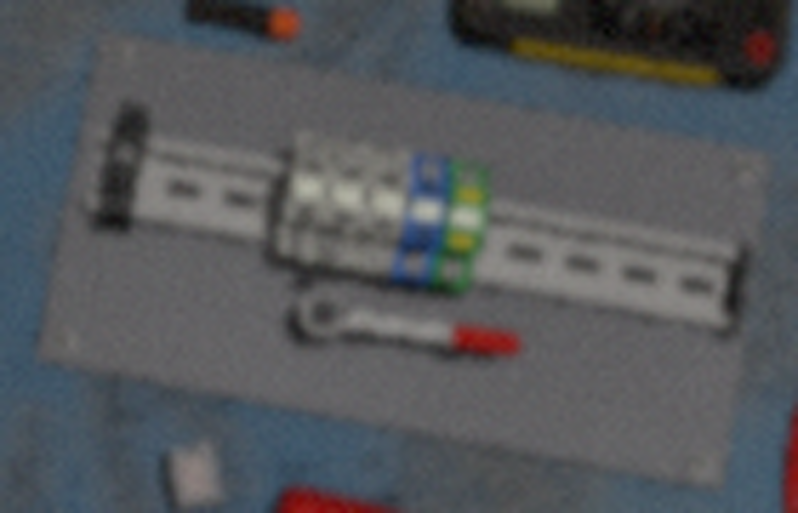

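The crop confirms the row: three grey, then blue, then green on the rail, with the keeper open along the rail. Next I'll fit the jig pose and work out the geometry.

```bash
cat > h.py <<'E'
import numpy as np
from scipy.spatial.transform import Rotation as Ro
z=np.load("pics/top0.npz");K,R,t=z["K"],z["R"],z["t"]
def ray(c,h):
    u,v=np.array(c)/5.7-0.5+0.5/5.7+[235,165]
    d=R.T@np.linalg.solve(K,[u,v,1.]);o=-R.T@t
    return (o+d*(h-o[2])/d[2])[:2]
J=np.array([[65,150],[65,-150],[-85,-150],[-85,150]],float)
W=np.array([ray(c,6) for c in [(100,37),(768,155),(720,487),(40,360)]])
a=J-J.mean(0);b=W-W.mean(0)
yaw=np.arctan2((a[:,0]*b[:,1]-a[:,1]*b[:,0]).sum(),(a*b).sum())
C=np.array([[np.cos(yaw),-np.sin(yaw)],[np.sin(yaw),np.cos(yaw)]])
o=W.mean(0)-C@J.mean(0)
w=lambda x,y,h:np.array([*(C@[x,y]+o),h])
j=lambda c,h:C.T@(ray(c,h)-o)
# tool down, tool y axis at jig angle phi from jig x
E
python3 - <<'E'
from h import *
from plant import sensors,kinematics
print("o",o,"yaw",yaw,"res",(W-(J@C.T+o)).round(1).tolist())
print("rail end",j((740,285),21),"stop top corners",j((148,105),66),j((130,228),66))
print("row end top",j((490,205),67.5),"row start",j((290,190),67.5),"row axis x",j((310,188),67.5),j((465,218),67.5))
print("keeper pivot",j((322,312),46),"tip",j((520,346),48))
P=np.load("pics/P0.npy");m=np.zeros(P.shape[:2],bool);m[180:232,245:372]=1
q=P[m];s=q[(q[:,2]>62)&(q[:,2]<72)];l=(s[:,:2]-o)@C
l=l[l[:,1]<95];print("row pts y",np.percentile(l[:,1],[0,1,50,99,100]),"x",np.percentile(l[:,0],[1,50,99]))
s=sensors.observe();print(s["time_s"],s["wrist_force"],Ro.from_rotvec(s["tcp_rot"]).as_matrix().round(3).tolist())
for f in(yaw,yaw+np.pi,yaw+np.pi/2,yaw-np.pi/2):
    r=Ro.from_matrix(np.array([[np.sin(f),np.cos(f),0],[-np.cos(f),np.sin(f),0],[0,0,-1]]).T.T)
    print(f,kinematics.solve_ik(w(0,-60,150),r.as_rotvec()))
E
```

```text
o [ 516.2684058  -177.22494783] yaw -0.1959085013046051 res [[-3.0, -1.3], [-1.5, 2.0], [2.4, 2.2], [2.0, -2.9]]
rail end [   1.74618776 -140.62531565] stop top corners [ 24.07684587 120.24318674] [-27.83132259 118.2831521 ]
row end top [  8.01539273 -25.04064885] row start [-0.67521742 56.54580953] row axis x [ 1.62954577 48.61912866] [  0.84177908 -15.81328082]
keeper pivot [-45.10102217  34.02223988] tip [-44.43902057 -48.62245578]
row pts y [-23.88671006 -22.99203234  16.50410581  56.50653582  57.18573778] x [-14.33854211  -0.81585342  13.63413623]
0.1 [ 0.68218767 -0.64072605 -0.40752045] [[0.958, 0.287, -0.0], [0.287, -0.958, 0.002], [0.0, -0.002, -1.0]]Traceback (most recent call last):
  File "<stdin>", line 12, in <module>
  File "scipy/spatial/transform/_rotation.pyx", line 1143, in scipy.spatial.transform._rotation.Rotation.from_matrix
ValueError: Non-positive determinant (left-handed or null coordinate frame) in rotation matrix 0: [[-0.19465774  0.98087123  0.        ]
 [-0.98087123 -0.19465774  0.        ]
 [ 0.          0.         -1.        ]].
```

```bash
cat >> h.py <<'E'
def rot(g):  # tool down, tool x at jig angle g
    g=g+yaw;c,s=np.cos(g),np.sin(g)
    return Ro.from_matrix(np.array([[c,s,0],[s,-c,0],[0,0,-1]])).as_rotvec()
def st(tag,sensors):
    s=sensors.observe();p=np.array(s["ee_pos"]);print(tag,round(s["time_s"],2),"jig",(C.T@(p[:2]-o)).round(1),p[2].round(1),"F",(C.T@np.array(s["wrist_force"])[:2]).round(1))
E
python3 - <<'E'
from h import *
from plant import bot,claw,kinematics,sensors
for g in(0,np.pi/2): print(g,np.round(kinematics.solve_ik(w(0,0,100),rot(g)),2))
claw.move_gripper(0.0)
bot.movep(w(0,-65,150),rot(np.pi/2)); st("above",sensors)
bot.servo_line(w(0,-65,31),120); st("down",sensors)
print(bot.servo_line(w(0,-10,31),25,threshold=6)); st("push",sensors)
E
```

```text
0 [-0.41  0.32  1.91 -0.    0.9   1.36]
1.5707963267948966 [-0.41  0.32  1.91 -0.    0.9  -0.21]
above 2.65 jig [  0.2 -66.1] 150.3 F [ 0.3 -0.7]
down 3.79 jig [  0.9 -65.3] 31.8 F [-0.   1.3]
False
push 6.14 jig [ -0. -10.] 31.0 F [ 0.7 -0. ]
```

```bash
python3 - <<'E'
from h import *
from plant import bot,sensors,eyes
import cv2
for y in (20,36):
    print(bot.servo_line(w(0,y,31),25,threshold=8)); st("push",sensors)
p,d=eyes.capture("top")
cv2.imwrite("pics/a.png",cv2.resize(p[165:255,235:375,::-1],None,fx=5.7,fy=5.7,interpolation=cv2.INTER_CUBIC))
E
```

```text
False
push 7.49 jig [ 0.  20.1] 31.0 F [-1.  -0.4]
True
push 7.92 jig [-0.4 27.6] 30.8 F [-0.1 -0.9]
```

View pics/a.png

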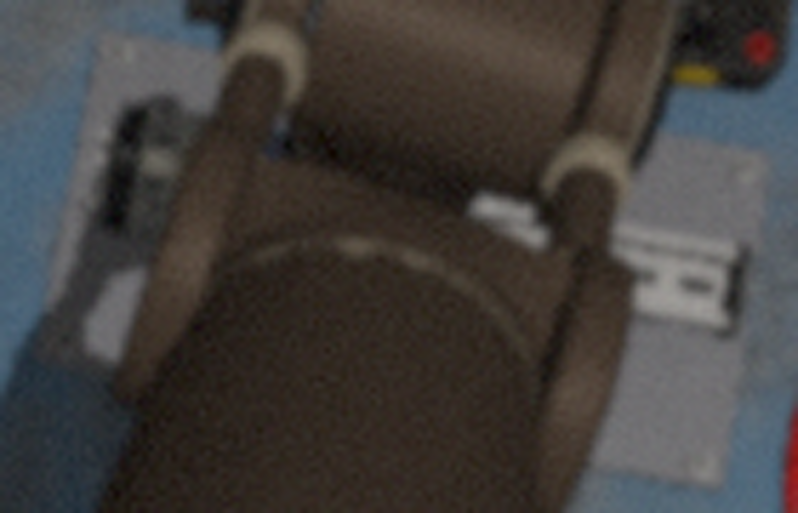

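The row appears to reach the stop at (130,150). The arm hides the rest. I'll press again slowly, then retreat and look.

```bash
python3 - <<'E'
from h import *
from plant import bot,sensors,eyes
import cv2
print(bot.servo_line(w(0,36,31),12,threshold=6)); st("push",sensors); bot.sleep(.3); st("hold",sensors)
bot.servo_line(w(0,5,31),60)
bot.servo_line(w(0,-30,110),150)
bot.movep(w(-120,-110,130),rot(0)); st("away",sensors)
p,d=eyes.capture("top"); i=eyes.camera_info("top")
v,u=np.mgrid[:384,:512]
P=(np.stack([(u-K[0,2])/K[0,0]*d,(v-K[1,2])/K[1,1]*d,d],-1)-t)@R
q=P[180:220,240:330].reshape(-1,3);q=q[(q[:,2]>60)&(q[:,2]<73)];l=(q[:,:2]-o)@C;l=l[abs(l[:,0])<28]
print("row y",np.percentile(l[:,1],[0,1,50,99,100]).round(1),len(l))
cv2.imwrite("pics/b.png",cv2.resize(p[165:255,235:375,::-1],None,fx=5.7,fy=5.7,interpolation=cv2.INTER_CUBIC))
E
```

```text
True
push 8.3 jig [-0.9 27.5] 30.3 F [ 0.8 -1.2]
hold 8.6 jig [-1.3 27.5] 29.9 F [0.7 1.2]
away 11.06 jig [-120.  -109.6] 129.5 F [0.4 1. ]
row y [ 39.9  40.8  85.7 130.5 131.5] 468
```

View pics/b.png

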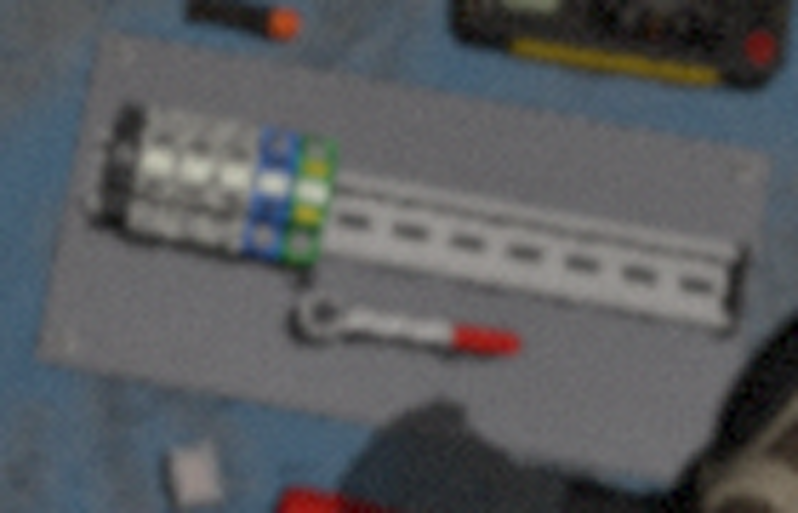

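The row sits tight against the stop: the stop is at (125,165), the green end at (325,195), and the depth puts the row end at y≈40, as expected. Now I'll swing the keeper shut.

```bash
python3 - <<'E'
from h import *
from plant import bot,sensors,eyes
import cv2
r,off=66,17.3
def pose(th,off=off):
    return w(-46.5+r*np.cos(th)-off*np.sin(th),33.5-r*np.sin(th)-off*np.cos(th),31),rot(np.pi/2-th)
p,R0=pose(np.pi/2,off+10)
bot.movep([p[0],p[1],110],R0); bot.servo_line(p,120); st("down",sensors)
for th in np.linspace(np.pi/2,0.12,9):
    p,R0=pose(th)
    hit=bot.servo_line(p,50,rotation=R0,threshold=15)
    st(f"{th:.2f} {hit}",sensors)
    if hit: break
else:
    p,R0=pose(0,off-6); print(bot.servo_line(p,20,rotation=rot(np.pi/2),threshold=8)); st("end",sensors)
E
```

```text
down 12.38 jig [-73.3 -33.1] 31.5 F [0.7 0.2]
1.57 False 12.72 jig [-62.7 -32.7] 31.7 F [-0.4  0. ]
1.39 False 13.12 jig [-51.7 -34.5] 31.0 F [-0.5  0.6]
1.21 False 13.53 jig [-39.5 -34.3] 30.9 F [-0.5  0.3]
1.03 False 13.93 jig [-27.4 -31.9] 30.9 F [-0.3  1. ]
0.85 False 14.32 jig [-15.9 -27.3] 31.0 F [ 0.2 -1. ]
0.66 False 14.72 jig [ -5.4 -20.8] 31.0 F [ 0.2 -0.3]
0.48 False 15.12 jig [  3.7 -12.5] 31.0 F [-0.2 -0.6]
0.30 False 15.53 jig [11.2 -2.7] 31.0 F [-0.1 -0.1]
0.12 False 15.93 jig [16.8  8.3] 31.0 F [0.6 0.3]
True
end 16.44 jig [18.8 16.2] 30.8 F [ 0.7 -1.5]
```

```bash
python3 - <<'E'
from h import *
from plant import bot,sensors,eyes
import cv2
print(bot.servo_line(w(19,23,31),12,threshold=10)); st("press",sensors); bot.sleep(.2)
bot.servo_line(w(19,-10,31),60)
bot.servo_line(w(0,-40,110),150)
bot.movep(w(-120,-110,150),rot(0)); st("away",sensors)
p,d=eyes.capture("top")
cv2.imwrite("pics/c.png",cv2.resize(p[165:255,235:375,::-1],None,fx=5.7,fy=5.7,interpolation=cv2.INTER_CUBIC))
E
```

```text
True
press 16.8 jig [18.7 16.1] 30.6 F [ 0.5 -1.6]
away 19.5 jig [-120.  -109.7] 149.4 F [ 0.1 -0. ]
```

View pics/c.png

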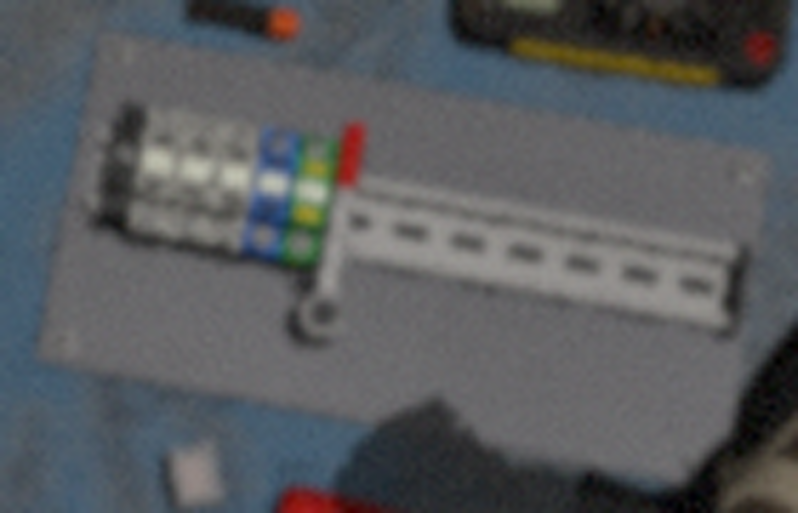

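The keeper lies straight across the rail, from its pivot at (320,312) to its tip at (353,125), just behind the green terminal, and the row is still against the stop.

```bash
python3 -c "
from plant import bot
print(bot.finish_job())"
```

```text
the job is handed in; nothing more can be done
None
```

The five terminals are tight against the black end stop, the keeper is fully shut behind the last one, and I've handed the job in at about 20 s on the robot's clock.

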